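# Load the dry bath: every vessel into the heating block bored for it

## Robot

A 6-joint arm with a two-finger parallel gripper is mounted at the origin on a cart in front of the work surface, level with it; the furniture and walls round the work are solid. World frame = base frame: x ahead of the robot, y to its left, z up, the work surface at z = 0. Lengths are in m, angles in degrees, forces in N, time in s.
With the tool pointing down it reaches from about 0.25 to 0.775 m from the base axis. Payload 8.9 kg.
Tool frame: the origin (TCP) lies midway between the tips of the shut fingers; the grasp point (between the pads) lies 19 mm behind it; x points along the fingers, y is the direction in which the jaws open and shut, and the axes are right-handed (so a half turn about x gives the same grasp; the last joint's range is limited). The gripper opens to 85 mm and grips with 20 to 120 N. Pads are 22 mm wide; open, the fingers measure 114 mm over their backs; the gripper's body (76 mm by 85 mm) begins 54 mm behind the grasp point. The pads swing forward as they close: fully open they stand 13 mm farther back than shut.
Start: joints at [67.535, 16.656, -8.789, 64.555, 0, 82.019], TCP at [0.131, 0.508, 0.231] pointing down, gripper open.
Joint ranges: [-144.48, 144.48], [-52.06, 99.96], [-74.48, 78.29], [-112.23, 115.85], [-86.99, 84.42], [-180, 180]. Speed limits (degrees/s): [127.2, 127.2, 159.86, 180, 180, 180].

## Interface

Orientations are given as [roll, pitch, yaw] about the fixed x, y, z axes, in that order (R = Rz(yaw) Ry(pitch) Rx(roll)).
In Python, from rig import reach, line_to, move_joints, let_go, grasp, sleep, inverse_kinematics, snapshot, IKError, job_done, find_in, regions_of, read_time_s, read_joint_pos, read_qvel, read_effort, read_ee_pos, read_tool_rot, read_contact_force, read_ft_torque, read_grip_width gives the robot as it stands. The module is installed in compiled form; this text tells all that it offers. Calls block until the motion is done:
- reach(position, orientation): joint-space move of the TCP to a pose.
- line_to(position, rot=None, speed=0.15, f_stop=None): straight line of the TCP; rot=None keeps the orientation; speed is the mean speed in m/s. With f_stop (N) it stops when the force on the tool has changed by that much, and returns True; else False.
- move_joints(angles): joint-space move.
- let_go() and grasp(): open the fingers fully, or close them until they stop; the grip force is fixed at half the most.
- sleep(seconds).
- inverse_kinematics(position, orientation): joint angles nearest the present ones, or None.
- snapshot(name): name is "scene" or "side" or "wrist"; returns a dict with "color" (400x640x3 uint8, red, green, blue), "z_map" (400x640 float32, m along the optical axis (not along the pixel's ray), 0 where there is no reading), "mtx" (3x3 intrinsics, pixels), "k1" (the pictures are not rectified: a ray, as slopes to the right and down, at radius r is drawn at 1 + k1 r^2 times it, then the intrinsics apply), "R" (3x3) and "t" (3): a world point X has camera coordinates R X + t; the wrist camera has in their place "hand_eye" (4x4, takes a point from camera to tool coordinates, whose origin is the TCP and whose axes are the tool frame's). Camera axes: x right, y down, z forward; pixel columns grow to the right and rows downward; lengths in m; the calibration is good to about 2 mm. A picture is of the moment at which its call begins: read the wrist's pose just before it.
A pose or a line that the arm cannot do raises IKError and nothing moves.
- job_done(): hands the job in, once; it reports no verdict.
Trained networks look in a picture, given as the dict that the camera call returned (one of the last four; its "shot" number tells which), for a name from the list of things; names that differ only in an ending like _2 or _b are one class to them, and where a whole thing is asked for, a point or a joint stands for the part that bears it (a point fixed in the world has none). Each returns a list of dicts, best first, with "score" (0 to 1); they miss things now and then, are a little off and sometimes report something else, mostly with a low value. They report only what shows in the picture. A call takes as long as a camera call. They do not tell look-alikes from the thing itself.
- find_in(picture, label): "position" ([x, y, z] in m, in world coordinates, good to about 4 mm: the middle of the surface that is visible of it).
- regions_of(picture, label): "region" (400x640 bool, what is visible of it).
Readings, each from a call of its own:
- read_time_s(): time.
- read_joint_pos(): joint angles.
- read_qvel(): joint speeds.
- read_effort(): joint torques, N m.
- read_ee_pos(): TCP position.
- read_tool_rot(): TCP orientation.
- read_contact_force(): force on the tool from outside, world axes, zero at the start.
- read_ft_torque(): the same for the moment, N m.
- read_grip_width(): finger opening in m.
Only numpy, scipy, OpenCV 4.12 (cv2) and the standard library are available. Lean on these libraries where they do the work, as an engineer would, in place of code of your own. Each camera call takes 0.05 s, during which the arm holds its last target.

## Task

Get the dry bath ready for warming: stand each of the four vessels (amber glass vial, small dropper bottle, white screw-cap bottle, flat dish with lid) upright and fully down in the aluminium block whose bore is made for its size. The dropper bottle and the white bottle were left in bores that are too wide for them, so they must be moved before the vessels that belong there can go in. Keep every vessel upright all the time, and leave the timer and the foil pouch where they lie.

Things in the scene. Friction and masses are not known exactly. Their poses are not given: they have to be found in the camera images.
- vial_mid (a point): Small amber glass vial with a ribbed black screw cap and a blank white label: 17 mm diameter (straight from foot to cap), 60 mm tall, flat foot, about 25 g. The point is on its axis half-way up, 30 mm above its foot; z is its axis. It starts upright on the bench in front of the bath. It belongs in the 26 mm bore.
- dropper_mid (a point): Small white plastic dropper bottle with a white pointed dropper cap and a coloured label band: 29 mm diameter body that can be gripped up to 52 mm above its foot, 71 mm tall over the tip, about 30 g. The point is on its axis half-way up, 35.5 mm above its foot; z is its axis. It starts upright on the floor of the 57 mm bore, which is too wide for it. It belongs in the 39 mm bore.
- bottle_mid (a point): White plastic screw-cap bottle with a black cap and a label: 48 mm diameter body that can be gripped up to about 75 mm above its foot, 92 mm tall, about 120 g. The point is on its axis half-way up, 46 mm above its foot; z is its axis. It starts upright in the shallow 70 mm recess, which is too wide for it. It belongs in the 57 mm bore.
- dish_mid (a point): Flat round lidded petri dish (the lid does not come off), 62 mm diameter over the rim, 58 mm where the fingers meet it, 13 mm tall, about 20 g. The point is on its axis half-way up, 6.5 mm above its underside; z is its axis. It starts flat on the bench in front of the bath. It belongs in the shallow 70 mm recess.
- bore_vial (a point): Bore of 26 mm, 25 mm deep, flat floor: the narrowest. The point is the centre of its mouth at the block's top face, 60 mm above the bench; z up, the row of blocks runs along y, x points to the back of the bath. The four blocks are plain aluminium, 80 x 80 mm, fixed, in one row, 81 mm from centre to centre; any block may be at any of the four places.
- bore_dropper (a point): Bore of 39 mm, 25 mm deep, flat floor. The point is the centre of its mouth at the block's top face, 60 mm above the bench; z up, the row of blocks runs along y, x points to the back of the bath. The white housing's walls end 5 mm below the blocks' tops; its sloped panel reaches 85 mm in front of the row's centre line, its back 52 mm behind.
- bore_bottle (a point): Bore of 57 mm, 25 mm deep, flat floor. The dropper bottle stands in it at the start. The point is the centre of its mouth at the block's top face, 60 mm above the bench; z up, the row of blocks runs along y, x points to the back of the bath.
- bore_dish (a point): Shallow round recess of 70 mm, 4 mm deep, flat floor: the widest. The white bottle stands in it at the start. The point is the centre of its mouth at the block's top face, 60 mm above the bench; z up, the row of blocks runs along y, x points to the back of the bath.
- bench_timer: Square white bench timer with keys on top, 62 x 62 x 15 mm, lying on the bench in front of the bath; leave it alone. Origin at the centre of its underside.
- foil_pouch: Flat white foil pouch, 60 x 104 x 9 mm, lying on the bench to the left of the bath; leave it alone. Origin at the centre of its underside, y along its length.
Not all that is in view belongs to the job. Leave any turquoise look-alike of the part that bears bore_dropper alone.

How it is judged:
By the outcome, as a careful person would: the job done as asked, in the order asked, and still so for the second after the job is handed in, with the robot touching nothing.
It also fails if it takes over 104 s, if anything falls off the work surface, if the arm or the gripper's body presses on something with over 40 N, if the wrist force passes 120 N, or if a joint passes its speed limit or range.

## Working session

There is one attempt and no reset: what is moved stays moved. The work goes in short steps, each a Python script; the robot and the scene stay as the last script left them, time stands still between calls to the robot, and variables do not carry over. Pictures are saved under pics/ and viewed, and the job is handed in when it is done.

```bash
ls; mkdir -p pics
python3 - <<'E'
from rig import *
import cv2,pickle
print(read_time_s(),read_joint_pos(),read_ee_pos(),read_tool_rot(),read_grip_width())
for n in ["scene","side","wrist"]:
    s=snapshot(n); cv2.imwrite(f"pics/a_{n}.png",s["color"][:,:,::-1]); pickle.dump(s,open(f"pics/a_{n}.pkl","wb"))
    print(n,{k:v for k,v in s.items() if k not in("color","z_map")})
    for l in ["vial_mid","dropper_mid","bottle_mid","dish_mid","bore_vial","bore_dropper","bore_bottle","bore_dish","bench_timer","foil_pouch"]:
        try: print(l,[( [round(float(c),4) for c in d["position"]],round(d["score"],2)) for d in find_in(s,l)][:4])
        except Exception as e: print(l,e)
print(read_time_s())
E
```

```text
pics
0.0 [ 6.75363283e+01  1.66870835e+01 -8.82989971e+00  6.45547020e+01
 -2.03082159e-03  8.20181783e+01] [0.13113615 0.50791821 0.23075665] [ -96.35908333   89.92828604 -110.840932  ] 0.08524846546335514
scene {'mtx': array([[418.91001513,   0.        , 325.09071107],
       [  0.        , 418.91001513, 197.5586882 ],
       [  0.        ,   0.        ,   1.        ]]), 'k1': -0.024961529781234768, 'R': array([[ 0.85601463, -0.51644656, -0.02284516],
       [-0.31204273, -0.48097034, -0.81932708],
       [ 0.41215081,  0.70848464, -0.57287104]]), 't': array([-0.33518803,  0.32957398,  0.57317712]), 'shot': 1}
vial_mid [([0.4159, -0.0601, 0.0452], 0.79)]
dropper_mid [([0.6141, 0.124, 0.0768], 0.73), ([0.608, 0.1303, 0.0659], 0.25)]
bottle_mid [([0.604, -0.0437, 0.1157], 0.94)]
dish_mid [([0.4119, 0.1617, 0.0133], 0.56)]
bore_vial [([0.6099, 0.2115, 0.059], 0.64)]
bore_dropper [([0.3689, 0.0226, 0.0538], 0.72), ([0.6208, 0.0591, 0.0585], 0.71)]
bore_bottle [([0.6089, 0.1319, 0.0651], 0.84)]
bore_dish [([0.6043, -0.0537, 0.0592], 0.86)]
bench_timer [([0.3894, 0.3248, 0.0164], 0.67), 
[... 1121 characters left out ...]
  0.        , 321.03973845],
       [  0.        , 355.24341129, 195.74218482],
       [  0.        ,   0.        ,   1.        ]]), 'k1': 0.009740303965718854, 'hand_eye': array([[ 9.97713014e-04, -3.00002967e-01,  9.53937747e-01,
        -1.43187823e-01],
       [ 9.99999389e-01,  7.53639892e-04, -8.08876893e-04,
        -7.46213593e-04],
       [-4.76260072e-04,  9.53937971e-01,  3.00003535e-01,
        -7.65641183e-02],
       [ 0.00000000e+00,  0.00000000e+00,  0.00000000e+00,
         1.00000000e+00]]), 'shot': 3}
vial_mid []
dropper_mid []
bottle_mid []
dish_mid []
bore_vial []
bore_dropper []
bore_bottle []
bore_dish []
bench_timer [([0.365, 0.3359, 0.0142], 0.78)]
foil_pouch []
1.65
```

View pics/a_scene.png

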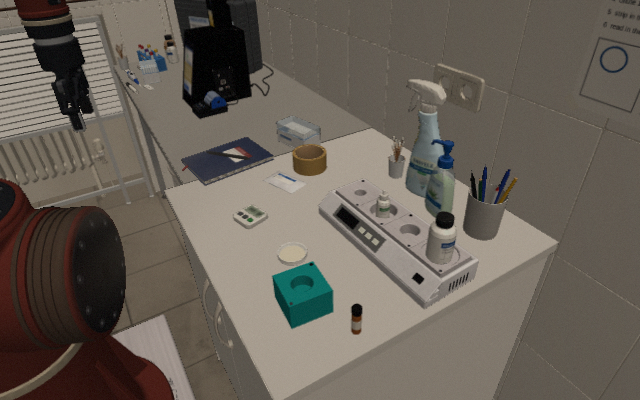

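View pics/a_side.png

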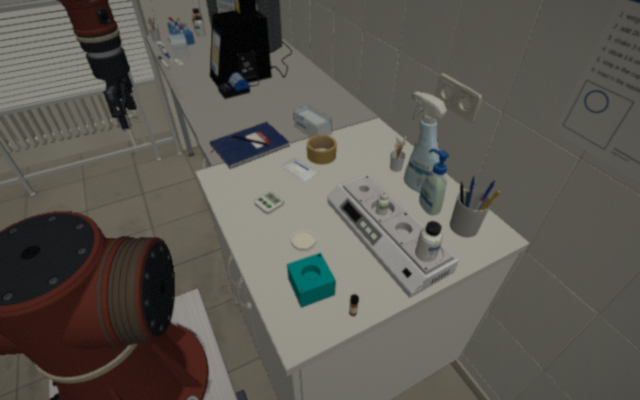

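View pics/a_wrist.png

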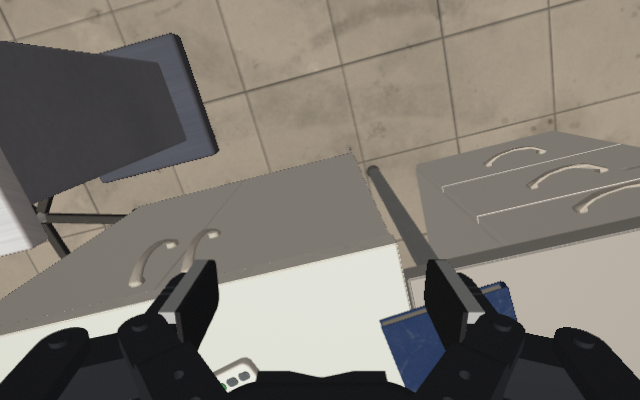

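The scene and side pictures agree. The vial is near scene px (356,318), the dish (292,253), the dropper bottle (383,205) and the white bottle (441,238). The bores lie along (360,192) to (445,255).

What could be mistaken for what:
- **39 mm bore:** the turquoise block at px (302,290) is a look-alike. The real bore is the aluminium one at px (410,230).
- **Bottle:** the soap and spray bottles behind the bath.
- **Dish:** the tape roll at px (310,158).

Next I'll check the obstacles by depth, then survey from the wrist.

```bash
cat > h.py <<'E'
from rig import *
import cv2,pickle,numpy as np
from scipy.spatial.transform import Rotation as Ro
def pose(): 
    T=np.eye(4);T[:3,:3]=Ro.from_euler('xyz',read_tool_rot(),degrees=True).as_matrix();T[:3,3]=read_ee_pos();return T
def shot(n,f=None):
    T=pose(); s=snapshot(n)
    if n=="wrist": s["c2w"]=T@s["hand_eye"]
    else:
        W=np.eye(4);W[:3,:3]=s["R"];W[:3,3]=s["t"];s["c2w"]=np.linalg.inv(W)
    if f: cv2.imwrite(f"pics/{f}.png",s["color"][:,:,::-1]); pickle.dump(s,open(f"pics/{f}.pkl","wb"))
    return s
def rays(s,uv):
    K=s["mtx"]; k=s["k1"]
    p=cv2.undistortPoints(np.asarray(uv,float).reshape(-1,1,2),K,np.array([k,0,0,0,0.]))[:,0]
    return np.c_[p,np.ones(len(p))]
def cloud(s):
    v,u=np.mgrid[0:400,0:640]; r=rays(s,np.c_[u.ravel(),v.ravel()])*s["z_map"].reshape(-1,1)
    P=r@s["c2w"][:3,:3].T+s["c2w"][:3,3]; P[s["z_map"].ravel()==0]=np.nan
    return P.reshape(400,640,3)
def onplane(s,uv,z):
    d=rays(s,uv)@s["c2w"][:3,:3].T; o=s["c2w"][:3,3]; return o+d*((z-o[2])/d[:,2])[:,None]
def proj(s,X):
    W=np.linalg.inv(s["c2w"]); x=np.asarray(X)@W[:3,:3].T+W[:3,3]
    a=x[:,:2]/x[:,2:]; a=a*(1+s["k1"]*(a**2).sum(1,keepdims=True)); return a@s["mtx"][:2,:2].T+s["mtx"][:2,2]
E
python3 - <<'E'
from h import *
s=pickle.load(open("pics/a_scene.pkl","rb")); W=np.eye(4);W[:3,:3]=s["R"];W[:3,3]=s["t"];s["c2w"]=np.linalg.inv(W)
P=cloud(s).reshape(-1,3); P=P[np.isfinite(P[:,0])]
for y in np.arange(-.2,.5,.05):
    m=(abs(P[:,1]-y)<.025)&(P[:,2]>.09)&(P[:,0]>.3)&(P[:,0]<.95)
    Q=P[m]; print(round(y,2), len(Q), (Q[:,0].min().round(3),Q[:,2].max().round(3), [ (round(a,2),Q[(Q[:,0]>a)&(Q[:,0]<a+.05),2].max().round(2)) for a in np.arange(.55,.9,.05) if ((Q[:,0]>a)&(Q[:,0]<a+.05)).any()]) if len(Q) else '')
q=inverse_kinematics([.5,.1,.32],[0,90,0]);print(q)
E
```

```text
-0.2 961 (np.float64(0.915), np.float64(0.212), [])
-0.15 3026 (np.float64(0.912), np.float64(0.347), [])
-0.1 5312 (np.float64(0.911), np.float64(0.468), [])
-0.05 6539 (np.float64(0.591), np.float64(0.467), [(np.float64(0.55), np.float64(0.13)), (np.float64(0.6), np.float64(0.15))])
-0.0 5364 (np.float64(0.593), np.float64(0.459), [(np.float64(0.55), np.float64(0.13)), (np.float64(0.6), np.float64(0.15)), (np.float64(0.7), np.float64(0.15)), (np.float64(0.75), np.float64(0.15)), (np.float64(0.8), np.float64(0.15))])
0.05 4403 (np.float64(0.76), np.float64(0.453), [(np.float64(0.75), np.float64(0.14)), (np.float64(0.8), np.float64(0.14))])
0.1 4163 (np.float64(0.744), np.float64(0.445), [(np.float64(0.7), np.float64(0.12)), (np.float64(0.75), np.float64(0.18))])
0.15 3507 (np.float64(0.609), np.float64(0.438), [(np.float64(0.6), np.float64(0.11)), (np.float64(0.7), np.float64(0.11)), (np.float64(0.75), np.float64(0.18)), (np.float64(0.8), np.float64(0.14))])
0.2 4400 (np.float64(0.766), np.float64(0.431), [(np.float64(0.75), np.float64(0.27)), (np.float64(0.8), np.float64(0.27))])
0.25 2704 (np.float64(0.767), np.float64(0.425), [(np.float64(0.75), np.float64(0.28)), (np.float64(0.8), np.float64(0.27))])
0.3 1670 (np.float64(0.775), np.float64(0.417), [(np.float64(0.75), np.float64(0.11)), (np.float64(0.8), np.float64(0.11))])
0.35 1184 (np.float64(0.911), np.float64(0.411), [])
0.4 1319 (np.float64(0.913), np.float64(0.404), [])
0.45 1390 (np.float64(0.913), np.float64(0.397), [])
[ 3.0902659  13.13343465 -0.23950267 76.62706268  0.          3.0902659 ]
```

Run:
```python
from h import *
L=["vial_mid","dropper_mid","bottle_mid","dish_mid","bore_vial","bore_dropper","bore_bottle","bore_dish"]
for i,p in enumerate([[.50,.17,.32],[.50,.02,.32]]):
    reach(p,[0,90,0]); s=shot("wrist",f"b{i}")
    for l in L: print(l,[([round(float(c),4) for c in d["position"]],round(d["score"],2)) for d in find_in(s,l)][:3])
print(read_time_s())
```

```text
vial_mid [([0.4212, -0.0466, 0.0475], 0.8)]
dropper_mid [([0.6145, 0.1355, 0.0815], 0.96)]
bottle_mid [([0.6038, -0.0246, 0.1229], 0.88)]
dish_mid [([0.4112, 0.1672, 0.0137], 0.56)]
bore_vial [([0.6145, 0.2119, 0.0594], 0.63), ([0.6137, 0.1264, 0.0579], 0.41)]
bore_dropper [([0.6173, 0.0541, 0.0576], 0.96), ([0.3724, 0.0481, 0.0565], 0.86)]
bore_bottle [([0.6114, 0.1278, 0.0573], 0.57)]
bore_dish [([0.6018, -0.0168, 0.0602], 0.89)]
vial_mid [([0.4194, -0.048, 0.0613], 0.56)]
dropper_mid [([0.613, 0.133, 0.0771], 0.69)]
bottle_mid [([0.6001, -0.0296, 0.1267], 0.72), ([0.6028, -0.0091, 0.0579], 0.39)]
dish_mid [([0.4156, 0.1659, 0.0152], 0.6)]
bore_vial [([0.6144, 0.2133, 0.0589], 0.86)]
bore_dropper [([0.3737, 0.0458, 0.0562], 0.96), ([0.6207, 0.0497, 0.0582], 0.67)]
bore_bottle [([0.6101, 0.127, 0.0587], 0.59)]
bore_dish [([0.6013, -0.013, 0.06], 0.71)]
5.0417
```

View pics/b0.png

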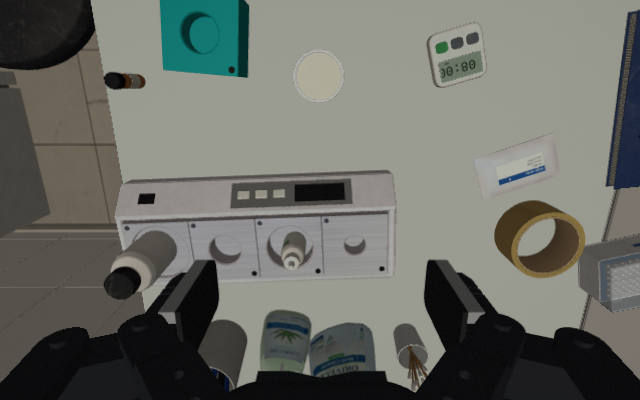

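View pics/b1.png

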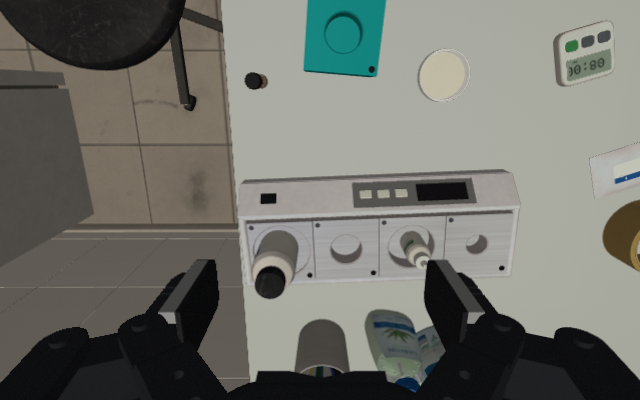

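The wrist pictures show the row from low y to high y as recess (white bottle), 39 mm bore, 57 mm bore (dropper bottle) and 26 mm bore. Their pixels in b1 are (277,245), (346,247), (412,247) and (476,243). The turquoise look-alike is at (343,35). Next I'll make orthophotos in the block-top plane for circle fits, plus circle fits on the depth points.

```bash
cat >> h.py <<'E'
def ortho(s,z,x0,x1,y0,y1,res=.0005):
    xs=np.arange(x1,x0,-res); ys=np.arange(y1,y0,-res)   # up=+x, left=+y
    Y,X=np.meshgrid(ys,xs); m=proj(s,np.c_[X.ravel(),Y.ravel(),np.full(X.size,z)]).astype(np.float32).reshape(*X.shape,2)
    return cv2.remap(s["color"],m[...,0],m[...,1],cv2.INTER_LINEAR)
def fitc(xy,r=None):
    from scipy.optimize import least_squares
    c=xy.mean(0)
    if r: f=lambda p:np.hypot(*(xy-p[:2]).T)-r; p0=c
    else: f=lambda p:np.hypot(*(xy-p[:2]).T)-p[2]; p0=[*c,.02]
    o=least_squares(f,p0,loss="soft_l1",f_scale=.001); return o.x,np.sqrt((o.fun**2).mean()) if 0 else np.median(abs(f(o.x)))
E
python3 - <<'E'
from h import *
ims=[]
S=[]
for n in ["b0","b1"]:
    s=pickle.load(open(f"pics/{n}.pkl","rb")); S.append(s)
    x0,x1,y0,y1=.54,.68,-.09,.27
    o=ortho(s,.060,x0,x1,y0,y1); g=cv2.medianBlur(cv2.cvtColor(o,cv2.COLOR_RGB2GRAY),5); o=o[:,:,::-1].copy()
    for r,yy in [(13,.212),(19.5,.05),(28.5,.131),(35,-.031)]:
        u=int((y1-yy)/.0005); a=max(u-70,0); sub=g[:,a:u+70]
        c=cv2.HoughCircles(sub,cv2.HOUGH_GRADIENT,1,60,param1=60,param2=8,minRadius=int(2*r-2),maxRadius=int(2*r+3))
        if c is None: print(n,r,None);continue
        for cx,cy,rr in c[0][:2]:
            print(n,r,"x %.4f y %.4f r %.1f"%(x1-cy*.0005,y1-(cx+a)*.0005,rr/2)); cv2.circle(o,(int(cx+a),int(cy)),int(rr),(0,0,255) ,1)
    ims.append(o)
    P=cloud(s).reshape(-1,3)
    for nm,c,z in [("vial cap",(.418,-.05),(.015,.055)),("vialtop",(.418,-.05),(.056,.066)),("dish",(.413,.165),(.010,.018)),("dropper",(.612,.132),(.062,.085)),("dtop",(.612,.132),(.098,.11)),("bottle",(.602,-.03),(.07,.125)),("btop",(.602,-.03),(.14,.155)),("blocktop",(.605,.17),(.05,.07))]:
        m=(np.hypot(P[:,0]-c[0],P[:,1]-c[1])<.045)&(P[:,2]>z[0])&(P[:,2]<z[1]); Q=P[m]
        if len(Q)>8:
            f,e=fitc(Q[:,:2]); print(n,nm,len(Q),"mean",Q.mean(0).round(4),"zmed %.4f max %.4f"%(np.median(Q[:,2]),Q[:,2].max()),"fit",f.round(4),e.round(4))
cv2.imwrite("pics/ortho1.png",np.vstack(ims))
E
```

```text
b0 13 x 0.6133 y 0.2113 r 12.9
b0 19.5 x 0.6192 y 0.0498 r 19.5
b0 19.5 x 0.6413 y 0.0162 r 20.1
b0 28.5 x 0.6158 y 0.1308 r 28.6
b0 28.5 x 0.6417 y 0.1497 r 28.0
b0 35 x 0.6217 y -0.0317 r 35.0
b0 vial cap 269 mean [ 0.4201 -0.0491  0.0354] zmed 0.0353 max 0.0548 fit [ 0.4199 -0.0559  0.0085] 0.0003
b0 vialtop 242 mean [ 0.4199 -0.0542  0.0603] zmed 0.0606 max 0.0628 fit [ 0.4199 -0.0543  0.0063] 0.0014
b0 dish 2097 mean [0.4131 0.1665 0.0137] zmed 0.0138 max 0.0168 fit [0.4135 0.1665 0.0213] 0.0054
b0 dropper 402 mean [0.6104 0.1364 0.0752] zmed 0.0781 max 0.0850 fit [0.6188 0.1358 0.0138] 0.0011
b0 dtop 72 mean [0.6166 0.136  0.1011] zmed 0.0993 max 0.1069 fit [0.6197 0.1348 0.0048] 0.0012
b0 bottle 1433 mean [ 0.6045 -0.0211  0.1021] zmed 0.1042 max 0.1250 fit [ 0.6168 -0.0338  0.0232] 0.0004
b0 btop 811 mean [ 0.6154 -0.0314  0.1478] zmed 0.1487 max 0.1509 fit [ 0.6158 -0.0318  0.0116] 0.0021
b0 blocktop 3088 mean [0.6012 0.1736 0.0594] zmed 0.0603 max 0.0699 fit [0.6038 0.1692 0.0309] 0.0083
b1 13 x 0.6127 y 0.2113 r 13.0
b1 13 x 0.6662 y 0.1938 r 13.6
b1 19.5 x 0.6187 y 0.0493
[... 285 characters left out ...]
op 216 mean [ 0.4194 -0.056   0.0604] zmed 0.0605 max 0.0630 fit [ 0.4194 -0.0559  0.0061] 0.0016
b1 dish 2147 mean [0.4133 0.1656 0.0136] zmed 0.0136 max 0.0172 fit [0.4136 0.1656 0.0215] 0.0054
b1 dropper 408 mean [0.6105 0.1312 0.0758] zmed 0.0784 max 0.0849 fit [0.6176 0.1353 0.0128] 0.001
b1 dtop 59 mean [0.617  0.1344 0.101 ] zmed 0.1000 max 0.1062 fit [0.6205 0.1373 0.0055] 0.001
b1 bottle 1053 mean [ 0.6    -0.0292  0.1034] zmed 0.1061 max 0.1250 fit [ 0.6167 -0.0335  0.0233] 0.0004
b1 btop 762 mean [ 0.6148 -0.0334  0.1478] zmed 0.1485 max 0.1506 fit [ 0.6149 -0.0334  0.0117] 0.0024
b1 blocktop 2820 mean [0.5966 0.1743 0.0592] zmed 0.0601 max 0.0699 fit [0.5979 0.1719 0.0279] 0.0078
```

View pics/ortho1.png

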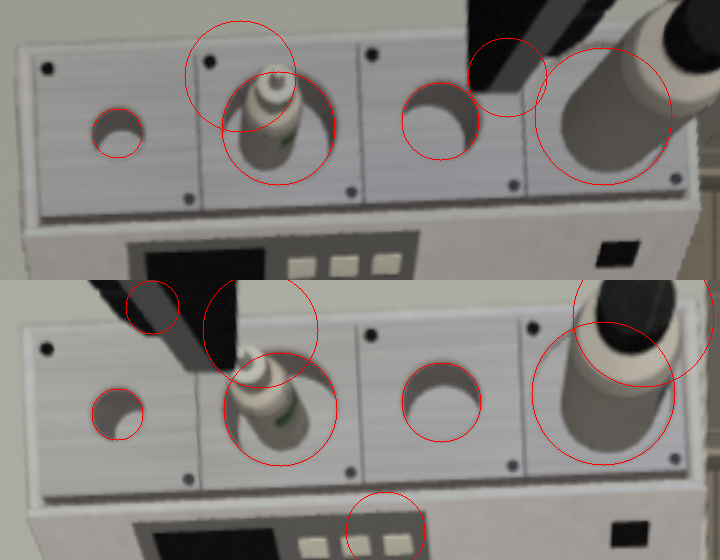

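The fits agree between the two views:
- The bores lie on a line tilted about 2°, 81 mm apart, with block tops at 0.060.
- The vial top is at 0.0605, the dish top at 0.0137, the dropper tip at 0.106 and the bottle top at 0.149. All match the stated heights.

I'll start with the dropper bottle, with the jaws across the row, and check with a crop first.

```bash
cat >> h.py <<'E'
B=dict(vial=(.6130,.2113),bottle=(.6158,.1303),dropper=(.6190,.0495),dish=(.6220,-.0317))
O=[0,90,90]
def pick(xy,z,zup,ztop):
    reach([*xy,ztop],O); 
    hit=line_to([*xy,z],speed=.12,f_stop=15); print("down hit",hit,read_ee_pos().round(4) if hasattr(read_ee_pos(),'round') else read_ee_pos())
    if hit: return
    grasp(); print("width",read_grip_width(),"F",np.round(read_contact_force(),2))
    line_to([*xy,zup],speed=.12); print("lifted width",read_grip_width(),"F",np.round(read_contact_force(),2),"t",read_time_s())
def lower(xy,zpre,z):
    line_to([*xy,zpre],speed=.15)
    h=line_to([*xy,z],speed=.03,f_stop=5); print("lower hit",h,np.round(read_ee_pos(),4),"F",np.round(read_contact_force(),2),"t",read_time_s()); return h
E
python3 - <<'E'
from h import *
s=pickle.load(open("pics/b1.pkl","rb")); u=s["color"][190:310,230:530,::-1]; cv2.imwrite("pics/crop1.png",cv2.resize(u,None,fx=2.6,fy=2.6))
for p in [(.619,.1355,.0635),(.4197,-.0562,.03),(.4133,.166,.001),(.622,-.0317,.06),(.622,-.03,.25),(.613,.2113,.25)]: print(inverse_kinematics(p,O))
E
```

```text
[  5.7410636   35.70109919  -4.81987911  49.4790217    0.
 -84.2589364 ]
[ -17.54019827   19.80128705  -40.24345114   29.95526181    0.
 -107.54019827]
[ 12.46227008  24.57522856 -38.61730022  26.80747122   0.
 -77.53772992]
[ -9.63945199  34.8732766   -6.99613784  48.13058556   0.
 -99.63945199]
[ -9.4841534   27.16074112   9.77735886  72.61661774   0.
 -99.4841534 ]
[ 12.56348736  30.248263    14.81994329  74.57168029   0.
 -77.43651264]
```

View pics/crop1.png

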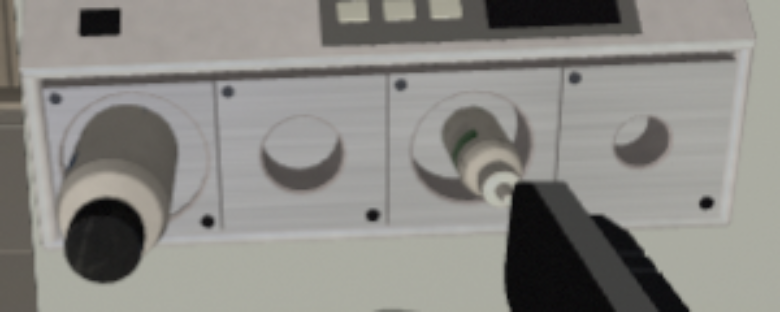

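The crop shows the dropper bottle in the 57 mm bore at (485,150) and the free aluminium 39 mm bore at (302,150). The white bottle is in the wide recess at (120,190). The choice is confirmed.

Run:
```python
from h import *
pick((.6185,.1353),.0635,.125,.19)
s=shot("wrist","c0"); shot("scene","c0s")
line_to([*B["dropper"],.125]); shot("wrist","c1"); shot("side","c1d"); shot("scene","c1s")
print(np.round(read_ee_pos(),4))
```

```text
down hit False [0.6191 0.1354 0.0643]
width 0.027104161118376983 F [-1.46  0.09  5.42]
lifted width 0.026974764404788066 F [-0.65  0.07 -0.07] t 8.7167
[0.6189 0.0505 0.125 ]
```

Run:
```python
import cv2,numpy as np
a=cv2.imread("pics/c1.png");b=cv2.resize(cv2.imread("pics/c1s.png")[150:290,310:500],None,fx=2.1,fy=2.1)
c=cv2.resize(cv2.imread("pics/c1d.png")[150:290,310:500],None,fx=2.1,fy=2.1)
a=cv2.resize(a,None,fx=.47,fy=.47)
cv2.imwrite("pics/c1m.png",np.vstack([np.hstack([b,c]),np.pad(a,((0,0),(0,b.shape[1]*2-a.shape[1]),(0,0)))]))
```

```text
(no output)
```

View pics/c1m.png

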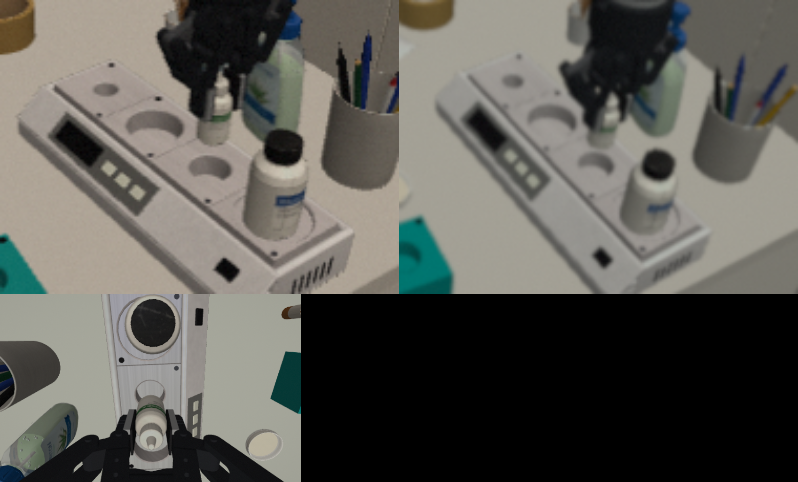

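Run:
```python
from h import *
for n in ["c0","c1"]:
    s=pickle.load(open(f"pics/{n}.pkl","rb")); x0,x1,y0,y1=.55,.69,-.09,.25
    o=ortho(s,.060,x0,x1,y0,y1)[:,:,::-1].copy()
    for k,r in [("vial",13),("dropper",19.5),("bottle",28.5),("dish",35)]:
        x,y=B[k]; cv2.circle(o,(int((y1-y)*2000),int((x1-x)*2000)),int(2*r),(0,0,255),1)
    cv2.imwrite(f"pics/o_{n}.png",o)
a=np.vstack([cv2.imread("pics/o_c0.png"),cv2.imread("pics/o_c1.png")]);cv2.imwrite("pics/o_c.png",a)
```

```text
(no output)
```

View pics/o_c.png

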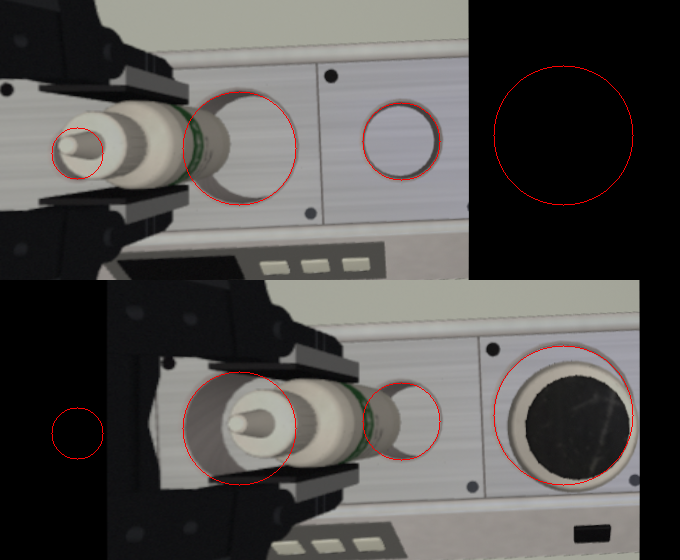

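The bore circles measured at yaw 0 overlay the yaw 90 view to within about 1 mm, so I'll lower the dropper bottle.

Run:
```python
from h import *
h=lower(B["dropper"],.105,.0615)
let_go(); line_to([*B["dropper"],.20],speed=.2); print(read_time_s())
s=shot("scene","d0s"); shot("wrist","d0"); shot("side","d0d")
P=cloud(pickle.load(open("pics/d0s.pkl","rb"))).reshape(-1,3)
Q=P[(np.hypot(P[:,0]-.619,P[:,1]-.0495)<.02)&(P[:,2]>.09)]; print(Q.max(0),len(Q))
print(find_in(s,"dropper_mid")[:2])
cv2.imwrite("pics/d0m.png",np.hstack([cv2.resize(cv2.imread(f"pics/{n}.png")[150:290,310:500],None,fx=2.1,fy=2.1) for n in ("d0s","d0d")]))
```

```text
lower hit True [0.6189 0.0495 0.0639] F [-0.72  0.08  5.39] t 11.225
12.6583
[0.63590475 0.05872152 0.48188745] 357
[{'position': [0.4108, 0.1617, 0.0139], 'score': 0.65}, {'position': [0.6131, 0.0408, 0.0814], 'score': 0.55}]
```

View pics/d0m.png

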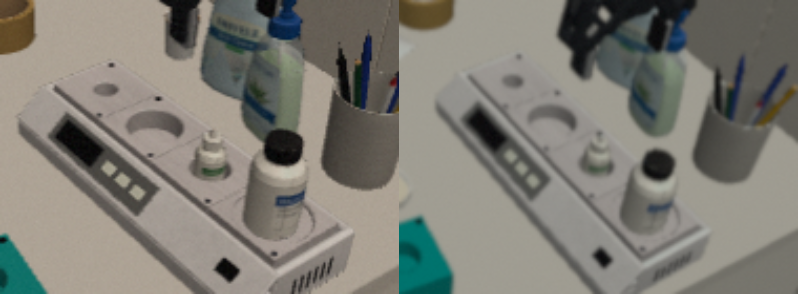

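View pics/d0.png

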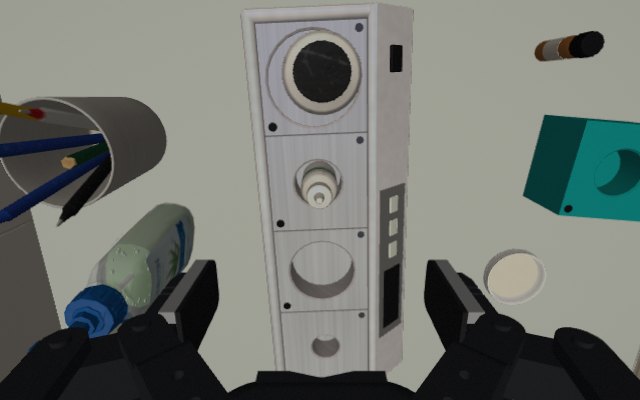

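The dropper bottle stands in the 39 mm bore at wrist px (318,185). Floor contact came at the expected height. The white bottle is next.

Run:
```python
from h import *
pick((.6168,-.0336),.092,.185,.21)
line_to([*B["bottle"],.185],speed=.15); shot("wrist","e0"); shot("scene","e0s")
s=pickle.load(open("pics/e0.pkl","rb"))
h=lower(B["bottle"],.118,.067)
```

```text
down hit False [ 0.6174 -0.0335  0.0927]
width 0.04657690179313954 F [-0.72  0.28  5.67]
lifted width 0.047008866472798026 F [-0.73  0.29 -1.78] t 15.7833
lower hit True [0.6158 0.1303 0.0717] F [-1.25  0.46  6.7 ] t 19.1083
```

View pics/e0s.png

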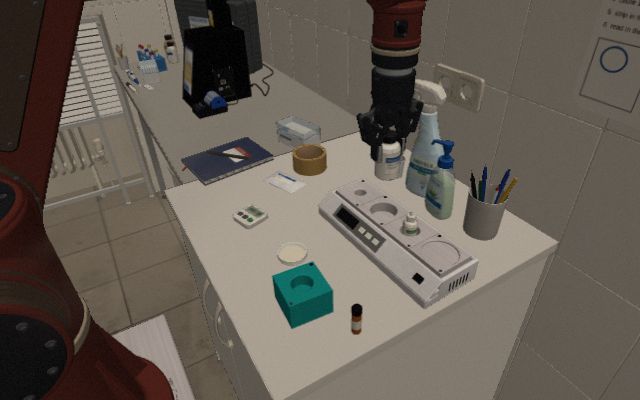

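The bottle reached the floor at exactly the expected height (0.0927 − 0.021). I'll release it and fetch the vial.

```bash
python3 - <<'E'
from h import *
let_go(); line_to([*B["bottle"],.21],speed=.2); shot("scene","f0s"); shot("wrist","f0")
pick((.4197,-.0560),.030,.16,.20)
shot("wrist","f1"); shot("scene","f1s"); shot("side","f1d")
E
python3 - <<'E'
import cv2,numpy as np
cv2.imwrite("pics/fm.png",np.hstack([cv2.resize(cv2.imread(f"pics/{n}.png"),(400,250)) for n in ("f0","f1")]))
cv2.imwrite("pics/fn.png",np.vstack([np.hstack([cv2.resize(cv2.imread("pics/f0s.png")[150:290,310:500],(400,295)),cv2.resize(cv2.imread("pics/f1s.png")[190:330,270:460],(400,295))])]))
E
```

```text
down hit False [ 0.4201 -0.0561  0.0304]
width 0.014732072442618795 F [-1.04 -0.14  6.35]
lifted width 0.014262322977619016 F [-0.19  0.97 -0.46] t 25.025
```

View pics/fm.png

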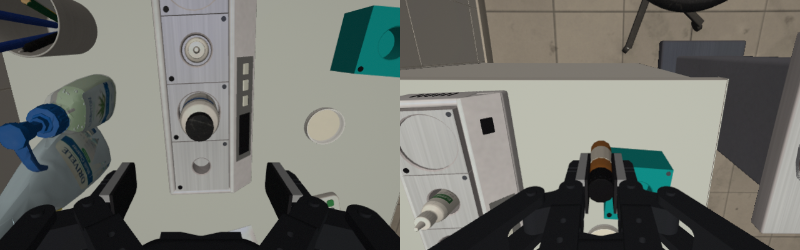

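View pics/fn.png

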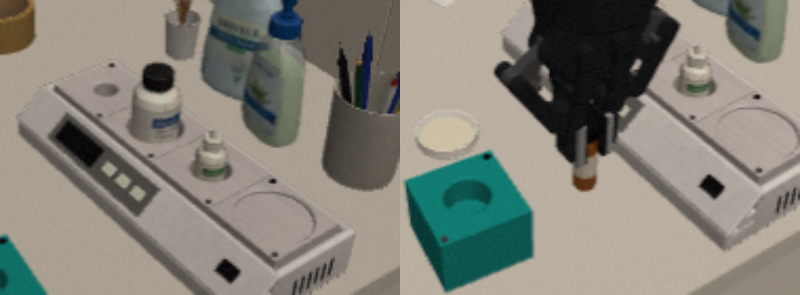

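The bottle is seated in the 57 mm bore and the vial is held upright at px (600,165). I'll carry it over and lower it.

Run:
```python
from h import *
line_to([.4197,-.0560,.19],speed=.15)
line_to([*B["vial"],.19],speed=.18)
s=shot("wrist","g0"); shot("scene","g0s")
x0,x1,y0,y1=.55,.69,.05,.27
o=ortho(s,.060,x0,x1,y0,y1)[:,:,::-1].copy()
for k,r in [("vial",13),("dropper",19.5),("bottle",28.5)]:
    x,y=B[k]; cv2.circle(o,(int((y1-y)*2000),int((x1-x)*2000)),int(2*r),(0,0,255),1)
a=cv2.resize(cv2.imread("pics/g0s.png")[130:270,300:490],(380,280))
cv2.imwrite("pics/g0o.png",np.hstack([o,a])); print(np.round(read_ee_pos(),4),read_grip_width(),read_time_s())
```

```text
[0.6128 0.2109 0.1902] 0.014166699418349717 27.6083
```

View pics/g0o.png

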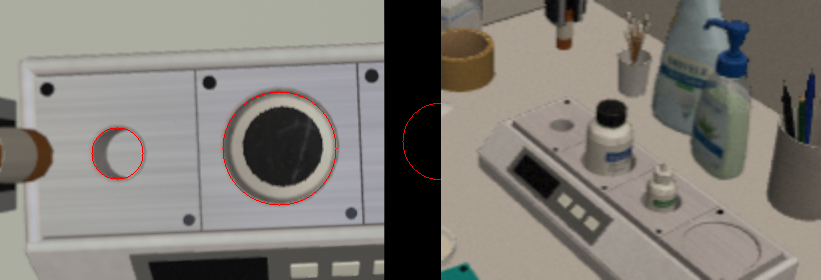

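Run:
```python
from h import *
h=lower(B["vial"],.105,.0625)
let_go(); line_to([*B["vial"],.20],speed=.2)
shot("scene","i0s"); shot("wrist","i0")
reach([.4135,.166,.12],O); s=shot("wrist","i1")
print(read_time_s(),[d["position"] for d in find_in(s,"dish_mid")])
P=cloud(s).reshape(-1,3)
Q=P[(np.hypot(P[:,0]-.413,P[:,1]-.166)<.05)&(P[:,2]>.008)&(P[:,2]<.02)]; print(len(Q),Q.min(0),Q.max(0),Q.mean(0))
o=ortho(s,.013,.36,.47,.10,.23)[:,:,::-1].copy(); cv2.circle(o,(int((.23-.166)*2000),int((.47-.4135)*2000)),62,(0,0,255),1)
a=cv2.resize(cv2.imread("pics/i0s.png")[150:290,310:500],(380,280))
cv2.imwrite("pics/i0o.png",np.hstack([o,np.vstack([a,a[:0]])[:220]])) ; cv2.imwrite("pics/i0a.png",a)
```

```text
lower hit True [0.6129 0.2113 0.0653] F [-1.33  0.63  4.39] t 29.525
32.0667 [[0.414, 0.1653, 0.0127], [0.3919, 0.3075, 0.0123]]
5188 [0.38342034 0.13546854 0.0080262 ] [0.4433254  0.19641446 0.01617132] [0.41324593 0.16461197 0.0135586 ]
```

View pics/i0o.png

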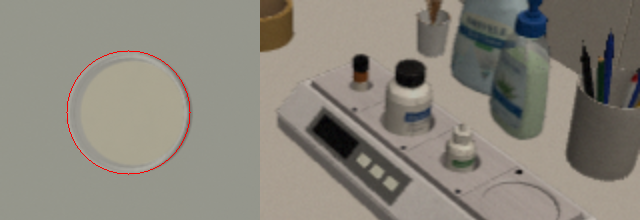

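View pics/i1.png

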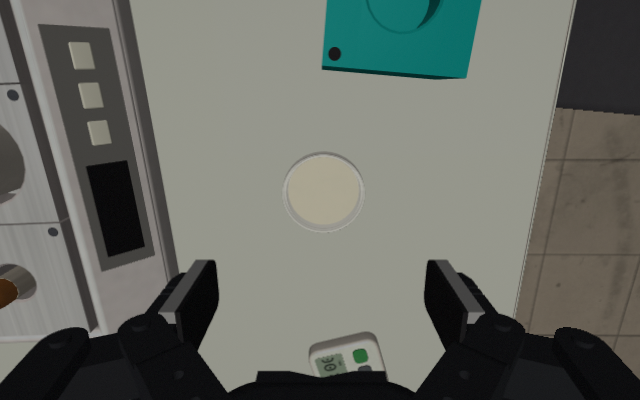

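The vial is seated and the dish is centred at (0.4133, 0.1657). Now I'll grasp the dish with the tips about 6 mm above the bench.

Run:
```python
from h import *
pick((.4133,.1657),.0005,.15,.12)
shot("wrist","j0"); shot("scene","j0s"); shot("side","j0d")
a=cv2.resize(cv2.imread("pics/j0s.png")[140:300,230:400],(380,358));b=cv2.resize(cv2.imread("pics/j0.png"),(400,250))
cv2.imwrite("pics/jm.png",np.hstack([a,np.pad(b,((0,108),(0,0),(0,0)))]))
```

```text
down hit False [0.4138 0.1658 0.001 ]
width 0.05499044363942261 F [-4.   -0.83 16.91]
lifted width 0.05444965999975523 F [-0.15 -0.01 -0.72] t 35.325
```

View pics/jm.png

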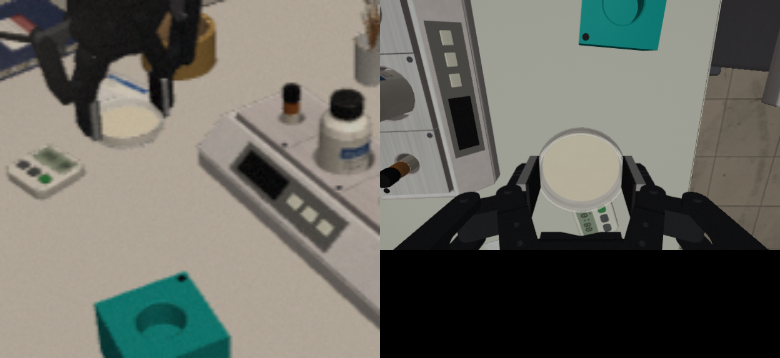

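Run:
```python
from h import *
s=pickle.load(open("pics/j0.pkl","rb")); P=cloud(s).reshape(-1,3)
Q=P[(np.hypot(P[:,0]-.413,P[:,1]-.166)<.026)&(P[:,2]>.14)&(P[:,2]<.18)]
A=np.c_[Q[:,:2]-[.413,.166],np.ones(len(Q))]; c=np.linalg.lstsq(A,Q[:,2],rcond=None)[0]; print(len(Q),c,"tilt deg",np.degrees(np.hypot(*c[:2])))
for n in("j0s","j0d"):
    s=pickle.load(open(f"pics/{n}.pkl","rb")); P=cloud(s); m=(np.hypot(P[...,0]-.413,P[...,1]-.166)<.08)&(P[...,2]>.12)&(P[...,2]<.3)
    lum=s["color"].max(2); D=P[m&(lum<60)]; W=P[m&(lum>110)&(P[...,2]<.18)]
    print(n,"dark zlow",np.sort(D[:,2])[[0,10,30]],"white z",np.sort(W[:,2])[[0,10,-10,-1]],np.median(W,0))
    v,u=np.where(m); cv2.imwrite(f"pics/{n}_c.png",cv2.resize(s["color"][v.min()-5:v.max()+25,u.min()-10:u.max()+10,::-1],None,fx=3,fy=3)); print(v.min(),u.min(),v.max(),u.max())
```

```text
10760 [-0.00151728 -0.00216478  0.161227  ] tilt deg 0.15146489774892238
j0s dark zlow [0.15740137 0.16258503 0.16650331] white z [0.14710728 0.14841944 0.16259837 0.17810755] [0.41206205 0.15578752 0.16040428]
122 243 206 320
j0d dark zlow [0.1596438  0.16647467 0.17242517] white z [0.14797789 0.15024751 0.16277066 0.17289935] [0.41094552 0.16048135 0.16067373]
143 266 206 332
```

View pics/j0s_c.png

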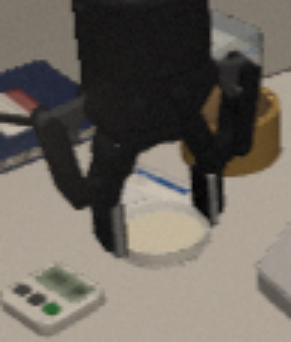

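Run:
```python
from h import *
for n in("j0s","j0d"):
    s=pickle.load(open(f"pics/{n}.pkl","rb")); P=cloud(s).reshape(-1,3); C=s["color"].reshape(-1,3)
    for sg in(-1,1):
        d=sg*(P[:,0]-.4138); m=(abs(P[:,1]-.166)<.016)&(d>.024)&(d<.06)&(P[:,2]>.1)&(P[:,2]<.2)
        i=np.where(m)[0]; i=i[np.argsort(P[i,2])][:14]
        print(n,sg,m.sum()); 
        for k in i[::2]: print("  ",P[k].round(4),C[k],(k%640,k//640))
```

```text
j0s -1 217
   [0.3886 0.1535 0.1477] [140 132 123] (np.int64(278), np.int64(205))
   [0.3866 0.1576 0.1482] [140 132 122] (np.int64(276), np.int64(204))
   [0.3846 0.1568 0.1517] [134 129 122] (np.int64(275), np.int64(203))
   [0.3853 0.1539 0.1532] [133 127 118] (np.int64(276), np.int64(203))
   [0.385  0.1574 0.1535] [93 88 82] (np.int64(275), np.int64(202))
   [0.3796 0.1623 0.1548] [66 65 62] (np.int64(271), np.int64(201))
   [0.3852 0.153  0.156 ] [124 116 105] (np.int64(276), np.int64(202))
j0s 1 226
   [0.4393 0.1512 0.1542] [163 153 140] (np.int64(303), np.int64(194))
   [0.4401 0.1526 0.1553] [159 148 137] (np.int64(303), np.int64(193))
   [0.4436 0.1549 0.1572] [72 72 68] (np.int64(304), np.int64(191))
   [0.4378 0.1519 0.1588] [144 138 126] (np.int64(302), np.int64(192))
   [0.4436 0.1546 0.1596] [94 93 88] (np.int64(304), np.int64(190))
   [0.4403 0.1562 0.1599] [83 79 73] (np.int64(302), np.int64(190))
   [0.4402 0.1718 0.1601] [87 83 77] (np.int64(298), np.int64(186))
j0d -1 137
   [0.3859 0.1556 0.1481] [129 128 119] (np.int64(293), np.int64(205))
   [0.3848 0.1525 0.1
[... 187 characters left out ...]
)
   [0.3792 0.1553 0.1572] [96 96 91] (np.int64(290), np.int64(203))
   [0.3823 0.1569 0.1574] [81 81 77] (np.int64(291), np.int64(202))
   [0.3801 0.1572 0.1581] [80 82 78] (np.int64(290), np.int64(202))
j0d 1 141
   [0.4404 0.1579 0.1551] [116 115 110] (np.int64(315), np.int64(194))
   [0.4394 0.1559 0.1601] [91 90 86] (np.int64(315), np.int64(193))
   [0.4496 0.1612 0.1604] [78 78 74] (np.int64(318), np.int64(190))
   [0.4379 0.1672 0.1605] [103 101  97] (np.int64(312), np.int64(190))
   [0.4378 0.1818 0.1609] [148 146 137] (np.int64(309), np.int64(186))
   [0.4419 0.1559 0.1619] [75 76 74] (np.int64(316), np.int64(192))
   [0.4383 0.1679 0.1627] [78 77 73] (np.int64(312), np.int64(189))
```

Run:
```python
from h import *
x0,x1,y0,y1=.55,.69,-.09,.07; ims=[]
for n in ("j0s","j0d"):
    s=pickle.load(open(f"pics/{n}.pkl","rb")); o=ortho(s,.060,x0,x1,y0,y1)[:,:,::-1].copy()
    for k,r in [("dropper",19.5),("dish",35)]:
        x,y=B[k]; cv2.circle(o,(int((y1-y)*2000),int((x1-x)*2000)),int(2*r),(0,0,255),1)
    ims.append(o)
cv2.imwrite("pics/k.png",np.hstack(ims))
```

```text
(no output)
```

View pics/k.png

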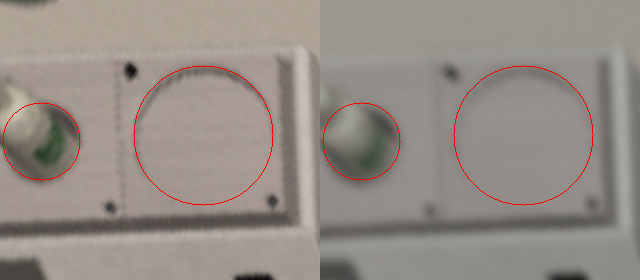

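Recess position confirmed by both fixed cameras. Placing the dish.

Run:
```python
from h import *
b=(.6221,-.0315)
line_to([*read_ee_pos()[:2],.18],speed=.15); line_to([*b,.18],speed=.18)
h=lower(b,.085,.0545)
shot("side","l0d"); shot("scene","l0s")
cv2.imwrite("pics/l0.png",np.hstack([cv2.resize(cv2.imread(f"pics/{n}.png")[170:310,340:530],(390,287)) for n in ("l0s","l0d")]))
print(read_grip_width())
```

```text
lower hit True [ 0.6218 -0.0315  0.0579] F [-0.88  0.55  5.47] t 39.1917
0.05487284651262746
```

View pics/l0.png

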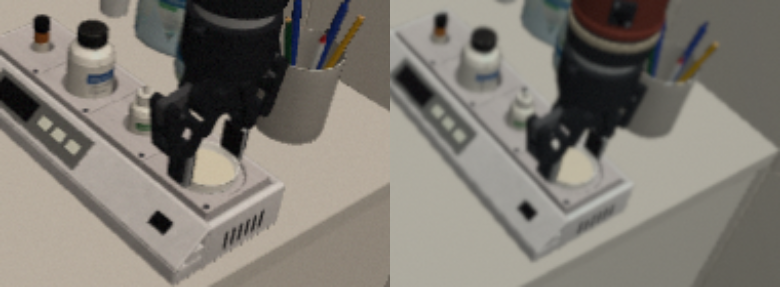

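Contact came at TCP 0.0579, matching the predicted 0.058 for the recess floor. I'll release, retreat and check.

Run:
```python
from h import *
let_go(); line_to([.6218,-.0315,.2],speed=.15)
reach([.50,.02,.32],[0,90,0]); s1=shot("wrist","m1"); 
reach([.50,.17,.32],[0,90,0]); s0=shot("wrist","m0"); sc=shot("scene","m0s")
for n in("m0","m1"):
    s=pickle.load(open(f"pics/{n}.pkl","rb")); P=cloud(s).reshape(-1,3)
    for k,z in [("vial",(.09,.1)),("dropper",(.062,.085)),("bottle",(.122,.135)),("dish",(.064,.075))]:
        Q=P[(np.hypot(*(P[:,:2]-B[k]).T)<.028)&(P[:,2]>z[0])&(P[:,2]<z[1])]
        if len(Q)<9: continue
        A=np.c_[Q[:,:2]-Q[:,:2].mean(0),np.ones(len(Q))]; c=np.linalg.lstsq(A,Q[:,2],rcond=None)[0]
        print(n,k,len(Q),Q.mean(0).round(4),"zmed",np.median(Q[:,2]).round(4),"tilt",np.degrees(np.hypot(*c[:2])).round(1), "fit",fitc(Q[:,:2])[0].round(4))
print(read_time_s())
```

```text
m0 vial 185 [0.6109 0.2117 0.095 ] zmed 0.0953 tilt 7.1 fit [0.6111 0.2118 0.0063]
m0 dropper 400 [0.6117 0.0537 0.076 ] zmed 0.0785 tilt 19.3 fit [0.6182 0.0495 0.013 ]
m0 bottle 616 [0.6139 0.1308 0.1273] zmed 0.1275 tilt 2.6 fit [0.6139 0.1308 0.011 ]
m0 dish 1496 [ 0.6215 -0.0316  0.07  ] zmed 0.07 tilt 0.2 fit [ 0.6217 -0.0316  0.0197]
m1 vial 199 [0.6107 0.2103 0.0945] zmed 0.095 tilt 8.0 fit [0.611  0.2106 0.0064]
m1 dropper 371 [0.6112 0.0487 0.0765] zmed 0.0792 tilt 6.3 fit [0.6182 0.0498 0.013 ]
m1 bottle 330 [0.6134 0.1232 0.1269] zmed 0.1273 tilt 5.0 fit [0.6135 0.1243 0.0084]
m1 dish 1486 [ 0.6215 -0.0316  0.0698] zmed 0.0698 tilt 0.1 fit [ 0.6217 -0.0317  0.0198]
43.0583
```

View pics/m1.png

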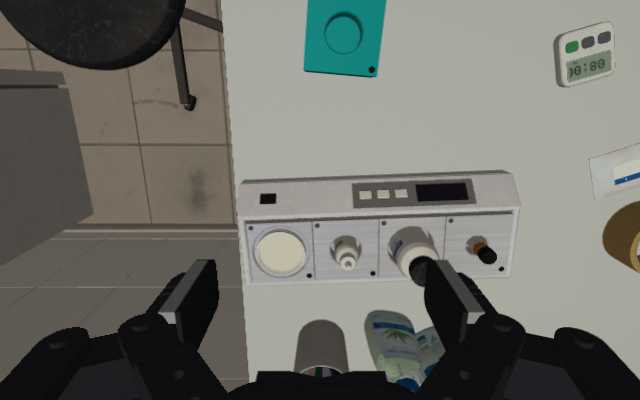

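View pics/m0s.png

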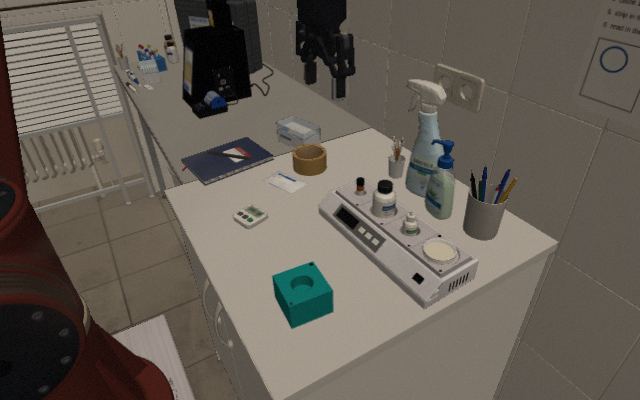

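Run:
```python
from h import *
def t(n,c,z):
    s=pickle.load(open(f"pics/{n}.pkl","rb")); P=cloud(s).reshape(-1,3); C=s["color"].reshape(-1,3)
    Q=P[(np.hypot(*(P[:,:2]-c).T)<.006)&(P[:,2]>z[0])&(P[:,2]<z[1])]
    A=np.c_[Q[:,:2]-Q[:,:2].mean(0),np.ones(len(Q))]; k=np.linalg.lstsq(A,Q[:,2],rcond=None)[0]; print(n,len(Q),Q.mean(0).round(4),np.degrees(k[:2]).round(1))
    Q=P[(np.hypot(*(P[:,:2]-c).T)<.014)&(P[:,2]>z[0]-.03)&(P[:,2]<z[0]-.002)]; print("  side",fitc(Q[:,:2])[0].round(4),len(Q))
t("b0",(.4198,-.056),(.055,.068)); t("b1",(.4196,-.056),(.055,.068)); t("m0",(.611,.211),(.09,.103)); t("m1",(.611,.211),(.09,.103))
reach([.45,.17,.32],[0,90,0])
s=shot("wrist","n0"); c=s["color"][180:280,230:470,::-1]; cv2.imwrite("pics/n0.png",cv2.resize(s["color"][120:280,180:480,::-1],None,fx=2.6,fy=2.6))
```

```text
b0 107 [ 0.4197 -0.056   0.0608] [-0.1 -1.7]
  side [ 0.4199 -0.0559  0.0084] 196
b1 103 [ 0.4196 -0.056   0.0607] [-0.5  1.9]
  side [ 0.4195 -0.0567  0.0086] 59
m0 80 [0.611  0.211  0.0956] [ 1.6 -1.2]
  side [0.6133 0.2121 0.0093] 178
m1 79 [0.611  0.2111 0.0953] [ 3.  -0.6]
  side [0.6125 0.2121 0.0089] 220
```

View pics/n0.png

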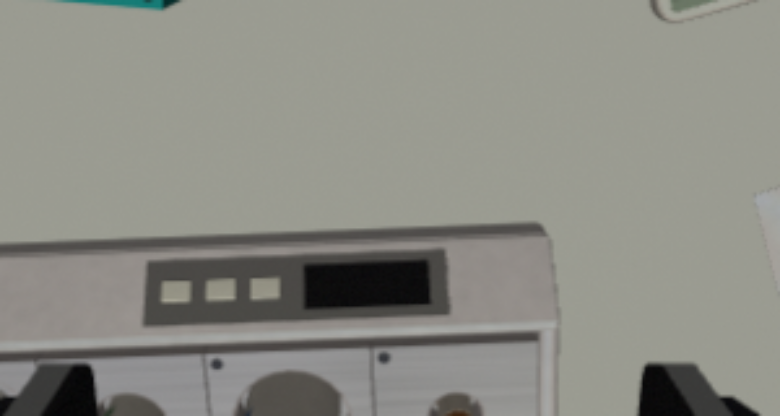

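The vial's side fit is centred at (0.613, 0.212), on the bore axis, and its tilt is within the noise. The timer and pouch are at the same pixels as before, and the arm is clear of everything, so I'm handing in.

Run:
```python
from h import *
print(read_time_s(),np.round(read_contact_force(),2)); job_done()
```

```text
43.425 [ 1.02 -0.09  1.02]
the job is handed in; nothing more can be done
```

All four vessels are standing in the bores made for them, and I handed the job in at 43.4 s of the 104 s allowed. I moved the dropper bottle to the 39 mm bore first. The white bottle then went to the 57 mm bore, the vial to the 26 mm bore, and the dish into the 70 mm recess. I left the turquoise look-alike, the timer and the foil pouch alone.

**Seating:** each vessel was lowered until it touched, and each touched at the height expected for its bore floor. Afterwards the vial top measured 0.095 m, the bottle top 0.127 m and the dish top 0.070 m, as they should when fully down. I didn't re-measure the dropper's tip; it rests on its floor contact and on looking upright and centred in the pictures.

**Checks that disagreed or were unusual:**
- **Tilt readings:** rough tilt fits gave 7–8° for the vial, and odd values for the dropper and bottle, from small patches that included edge points. A tighter fit on the vial's cap gave 1–3°, about the noise level. I put the dropper and bottle values down to the same effect; both look upright in the pictures.
- **Vial centring:** its cap centre read 2 mm off the bore axis in x, though the fit to its side was on the axis.
- **Dish grasp:** closing on the dish showed a brief 17 N upward force, and the dish sat about 1.5 mm lower in the grip than planned. It stayed level and seated properly.
- **Last close-up:** the final wrist picture was framed too far forward to show the vessels, so it added nothing.

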